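# Fit the flow sensor and raise the breathing-test stand

### The arm

A 6-joint arm with a two-finger parallel gripper is mounted at the origin on a cart in front of the work surface, level with it; the furniture and walls round the work are solid. World frame = base frame: x ahead of the robot, y to its left, z up, the work surface at z = 0. Lengths are in m, angles in rad, forces in N, time in s.
With the tool pointing down it reaches from about 0.35 to 0.85 m from the base axis. Payload 8.1 kg.
Tool frame: the origin (TCP) lies midway between the tips of the shut fingers; the grasp point (between the pads) lies r.grip_point_offset behind it (r.grip_point_offset is the distance from the TCP to the grasp point, in m); z points along the fingers, y is the line along which they close (so a half turn about z gives the same grasp; the last joint's range is limited). The gripper opens to 85 mm and grips with 20 to 120 N. Pads are 22 mm wide; open, the fingers measure 114 mm over their backs; the gripper's body (76 mm by 85 mm) begins 54 mm behind the grasp point. The pads swing forward as they close: fully open they stand 13 mm farther back than shut.
Start: joints at [1.115, 0.13, 1.488, -0, 1.523, -0.085], TCP at [0.217, 0.559, 0.231] pointing down, gripper open.
Joint ranges: [-2.96, 2.96], [-0.89, 2.26], [0.02, 2.5], [-1.34, 4.48], [0, 2.73], [-2.66, 2.66]. Speed limits (rad/s): [2.39, 2.39, 2.79, 3.14, 3.14, 3.14].

### API

Orientations are given as a unit quaternion [x, y, z, w].
In Python, from station import r gives the robot as it stands.
- The arm moves only by the tool play_rows, never from a script. Its argument "rows" is text: rows parted by semicolons, each of 7 numbers parted by spaces: the shift along the tool's x, y, z in mm, then the turn, a rotation vector about the tool's x, y, z in rad, then the finger opening in mm, from 0 to 85.4. In form: dx dy dz wx wy wz hand; .... A call has 1 to 20 rows; each row is the pose to reach, as a shift and turn from the pose commanded when the call began, along the tool's axes at that moment; what a row does not reach only later rows make up. A row lasts 1/10 s, in which the tool goes at most 50 mm and 8.59 degrees, less where a joint would pass 70% of its speed; a pose out of reach is approached as far as the arm can. A call with a gripper value outside its range is refused whole. The fingers move at their own pace and stop on an object; "force" is the grip in N (left out, the last holds). Time passes only in rows, so rows that repeat a pose let the fingers close. It gives the time, the measured TCP pose, the force, the opening and the grip force at its end, in the units of the state.
- r.sense(): the state, without advancing time (a new reading comes with each control period).
- r.read_camera(name): name is "side" or "top" or "wrist"; returns the picture (384x512x3 uint8, red, green, blue); there is no depth.
- r.camera_params(name): a dict with "fov_y" (degrees; the focal length in pixels is half the picture's height over the tangent of half this angle, whatever the lens; pixels are square), "cx", "cy" (the principal point, pixels), "D" ([k1, k2, p1, p2, k3] as OpenCV has them; the pictures are not rectified), "R" (3x3) and "t" (3): a world point X has camera coordinates R X + t. Camera axes: x right, y down, z forward; pixel columns grow to the right and rows downward; lengths in m; the calibration is good to about 2 mm. A picture is of the moment at which its call begins: read the wrist's pose just before it. camera_params takes no time and is no camera call; for the wrist camera it gives the pose at the moment of the call.
- r.finish_job(): hands the job in; it is judged then, once.
The state is a dict: "t": time; "joint_pos": joint angles; "qvel": joint speeds; "effort": joint torques, N m; "position": TCP position; "ee_rot": TCP orientation; "contact_force": force on the tool from outside, world axes, zero at the start; "wrist_torque": the same for the moment, N m; "gripper_width": finger opening in m; "grasp_force": force on a finger pad.
Only numpy, scipy, OpenCV 4.12 (cv2) and the standard library are available. Lean on these libraries where they do the work, as an engineer would, in place of code of your own. Each camera call takes 0.05 s, during which the arm holds its last target. There are 200 camera calls.

### The job

Get the breathing-test stand ready: seat the flow sensor upright and fully down on the square stub of the stand's side arm, its mouthpiece pointing outward, straight away from the mast, and let go of it. Then squeeze the release button in the side of the stand's grip head, pull the head up past the first stop to the second stop, where both tubes are fully out, and finish while still holding it there by the grip head with the button squeezed in: the twist collars are open, and the mast sinks as soon as it is let go. Leave the other loose things on the desk where they are.

Things in the scene. Friction and masses are not known exactly. Their poses are not given: they have to be found in the camera images.
- test_stand: Telescoping table stand; it never slides or tips. Grey foot 115 (x) x 130 (y) x 14 mm, outer tube 32 mm across with a black collar, its top 105 mm up; a slotted steel keeper reaches 35 mm from the axis on the -x side at 81 to 104 mm. Origin: underside of the foot, on the mast's axis; z up. The button is on the -x side of the mast, the side arm points to +y.
- grip_head: Head on top of the mast; moves only straight up and down. Origin: on the mast's axis, underside of the head, 113 mm above the desk when down; axes as test_stand. Grey grip block on the axis: x -22 to +20, y -16 to +16, flat top at z = 66 mm. Side arm to +y, 18 mm wide, top at z = 15, stub at y = 95 mm.
- grip_mid (a point): Point inside the grip block, 20 mm below its top, level with the button's middle: grip here from above, one finger on the button (-x side), the other on the far (+x) face; 48 mm apart with the button out, 42 mm with it squeezed flush. Axes as test_stand; rises with the head.
- button_face (a point): Middle of the outer face of the black release button in the -x face of the grip block; it is 18 mm wide (y), 32 mm high (z), stands 6 mm proud and moves along +x as it is pressed.
- release_button (a joint): How far the button is pressed, m: 0 out, 0.006 fully in (flush with the block). Spring: 3 N at first, 8 N fully in. When out, its catch hooks under a bar of the outer tube and locks the lowered mast; pressed over 4 mm the mast is free.
- mast_inner (a joint): How far the inner tube (20 mm across, carries the head) stands out of the middle tube, m: 0 down, 0.060 out = first stop. It moves first; about 6 N of weight with the sensor on, 1.5 N of friction.
- mast_middle (a joint): How far the middle tube (26 mm across) stands out of the outer tube, m: 0 down, 0.060 out = second stop, a hard end. It follows the inner tube past the first stop, with 4 N more friction. Both out, the head is 120 mm higher than at the start. Neither tube locks when raised: let go, the head sinks.
- stub_seat (a point): Centre of the 32 mm square shoulder at the foot of the steel stub, on which the sensor's underside comes to rest; 132 mm above the desk when the mast is down. Axes as test_stand: z up, +y straight outward from the mast. The stub is 16 mm square, sides along x and y, rises 24 mm above this point, top edges chamfered 1 mm.
- flow_sensor: White flow sensor, loose, 0.12-0.22 kg, upright. Origin: mouth of its square socket, centre of its underside; z up, x to the mouthpiece. Grey sleeve 40 (x) x 36 (y) mm, z 0-28, square bore 18.5 mm wide, 28 deep; white housing 68 (x) x 38 (y), flat sides, z 28-62 mm: grip it across y. Breathing tube along x at z = 45: outlet to x = -47, mouthpiece 30 mm across, x 46 to 100 mm.
- mouth_end (a point): Centre of the open end of the sensor's mouthpiece, at (100, 0, 45) mm of flow_sensor; once fitted it lies 100 mm further along +y than stub_seat.
- pc_tower: Fixed black computer tower at the left of the desk, 345 (x) x 180 (y) x 405 mm high: keep the arm clear of it. Origin: centre of its underside.
- stapler: Bystander, loose: closed desk stapler, 120 (x) x 30 (y) x 38 mm. Origin: centre of its underside. Leave it alone.
- label_roll: Bystander, loose: white label roll lying flat, 58 mm across, 33 mm high. Origin: centre of its underside. Leave it alone.
- adaptor: Bystander, loose: black ribbed upright cylinder (tube adaptor), 52 mm across, 82 mm high. Origin: centre of its underside. Leave it alone.
- tape_roll: Bystander, loose: brown parcel tape roll lying flat, 92 mm across, 48 mm high. Origin: centre of its underside. Leave it alone.
- spare_mouthpiece: Bystander, loose: spare cardboard mouthpiece tube lying on its side, 30 mm across, 62 mm long (along its own y). Origin: centre of its underside. Leave it alone.

How it is judged:
On the way, in this order (a step that is already met when the one before it is completed fails the run):
1. the sensor is fully seated on the stub, mouthpiece outward, and let go, with the mast still down (z of flow_sensor in the frame of stub_seat between -0.004 and 0.004 m and horizontal distance between flow_sensor and stub_seat below 0.005 m and y of mouth_end in the frame of stub_seat above 0.09 m and contact force between the fingers and flow_sensor below 0.2 N and value of joint each of mast_inner, mast_middle below 0.01 m), for 0.2 s.
2. the release button is squeezed in between the fingers (value of joint release_button above 0.004 m and contact force between the fingers and grip_head above 2 N), for 0.1 s.
At the end, for the whole second after the job is handed in: Both tubes out to within 5 mm of their stops; the fingers grip the head (over 3 N), button in more than 4 mm, all still; the untouched sensor sits on the stub: underside within 4 mm of the shoulder, 5 mm of its centre, mouthpiece outward within about 25 degrees (value of joint each of mast_inner, mast_middle above 0.055 m and value of joint release_button above 0.004 m and contact force between the fingers and grip_head above 3 N and contact force between the fingers and flow_sensor below 0.5 N and linear speed of flow_sensor below 0.03 m/s and z of flow_sensor in the frame of stub_seat between -0.004 and 0.004 m and horizontal distance between flow_sensor and stub_seat below 0.005 m and y of mouth_end in the frame of stub_seat above 0.09 m); the arm keeps its last pose, push and grip.
It fails at once if a bystander is moved more than 30 mm (distance of any of stapler, label_roll, adaptor, tape_roll, spare_mouthpiece from where it was at the start of the episode above 0.03 m).
It also fails if it takes over 54 s, if anything falls off the work surface, if the arm or the gripper's body presses on something with over 40 N, if the wrist force passes 120 N, or if a joint passes its speed limit or range.

## Working session

There is one attempt and no reset: what is moved stays moved. The work goes in short steps, Python scripts to look and compute and a tool call to move; the robot and the scene stay as the last step left them, time stands still between calls to the robot, and variables do not carry over. Pictures are saved under pics/ and viewed, at most 10 in all, crops included, and the job is handed in when it is done.

Besides the shell and the picture viewer there is one more tool, called after "Emit:" in YAML: its name, and indented under it one key for each argument. play_rows: Moves the arm, as the interface text tells. Its arguments: {"type":"object","properties":{"rows":{"type":"string"},"force":{"type":"number"}},"required":["rows"]}

```bash
mkdir -p pics; ls
python3 - <<'E'
from station import r
import cv2,numpy as np
s=r.sense();print({k:np.round(v,3).tolist() for k,v in s.items()},r.grip_point_offset)
for n in("side","top","wrist"):
    p=r.camera_params(n);print(n,{k:np.round(v,4).tolist() for k,v in p.items()})
    im=r.read_camera(n);np.save(f"pics/{n}0.npy",im);cv2.imwrite(f"pics/{n}0.png",im[:,:,::-1])
E
```

```text
pics
{'t': 0.0, 'joint_pos': [1.115, 0.131, 1.489, -0.0, 1.523, -0.085], 'qvel': [0.001, 0.0, -0.0, -0.002, 0.0, -0.0], 'effort': [0.004, -56.94, -50.055, -0.0, 0.015, -0.0], 'position': [0.217, 0.559, 0.23], 'ee_rot': [0.184, 0.983, -0.001, -0.0], 'contact_force': [0.001, 0.591, 0.65], 'wrist_torque': [-0.055, -0.037, -0.02], 'grasp_force': 0.0, 'gripper_width': 0.085} 0.0187
side {'fov_y': 46.595, 'cx': 255.7516, 'cy': 187.9388, 'D': [-0.1279, 0.0, 0.0, 0.0, 0.0], 'R': [[0.9999, -0.0108, 0.0053], [-0.0042, -0.7287, -0.6848], [0.0113, 0.6847, -0.7287]], 't': [-0.5778, 0.1259, 1.3438]}
top {'fov_y': 46.4667, 'cx': 249.7031, 'cy': 196.5795, 'D': [0.003, 0.0, 0.0, 0.0, 0.0], 'R': [[-0.006, -0.9999, 0.0107], [-0.9851, 0.0041, -0.1722], [0.1721, -0.0116, -0.985]], 't': [0.0323, 0.6051, 1.5935]}
wrist {'fov_y': 69.7755, 'cx': 255.7911, 'cy': 191.2622, 'D': [-0.0438, 0.0, 0.0, 0.0, 0.0], 'R': [[0.3613, 0.9324, -0.002], [0.8889, -0.3438, 0.3026], [0.2815, -0.1112, -0.9531]], 't': [-0.599, -0.0401, 0.3802]}
```

View pics/top0.png

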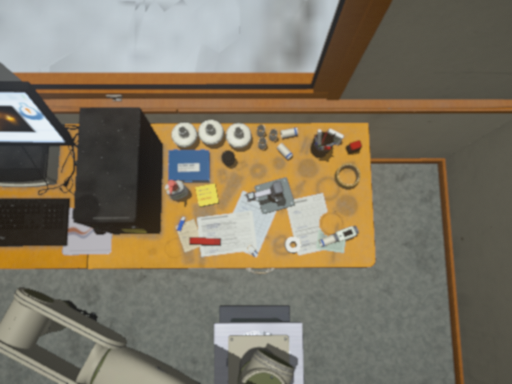

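View pics/side0.png

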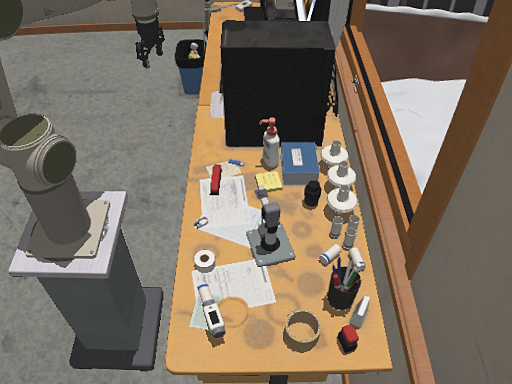

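The top view shows the stand near (268,196), the sensor near (340,236) and the label roll at (292,244). The side view shows the stand at (270,240), the sensor at (211,310) and its mouthpiece toward (205,290). I'll enlarge both.

Run:
```python
import cv2,numpy as np
a=np.load("pics/top0.npy")[165:265,230:370,::-1];b=np.load("pics/side0.npy")[180:345,185:305,::-1]
a=cv2.resize(a,None,fx=4,fy=4,interpolation=cv2.INTER_CUBIC);b=cv2.resize(b,None,fx=3.6,fy=3.6,interpolation=cv2.INTER_CUBIC)
cv2.imwrite("pics/a.png",a);cv2.imwrite("pics/b.png",b);print(a.shape,b.shape)
```

```text
(400, 560, 3) (594, 432, 3)
```

View pics/a.png

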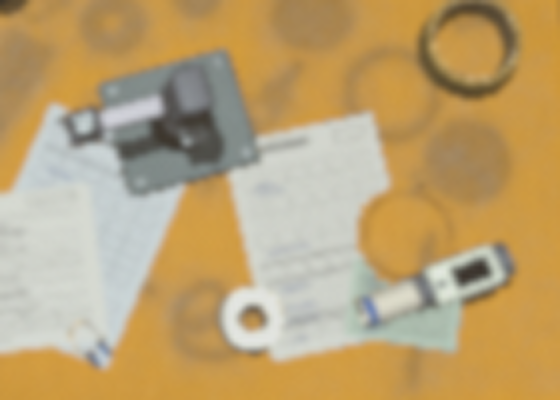

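View pics/b.png

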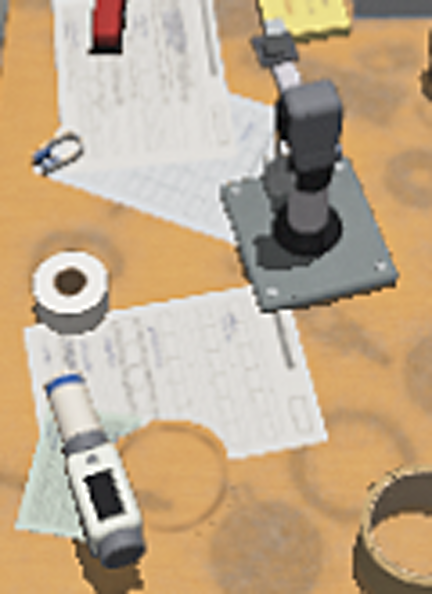

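Top crop: foot corners at (100,85), (222,50), (258,160) and (135,195). The arm stub is at (83,125), the sensor housing is centred at (468,272) and the mouthpiece end is at (362,315). I'll cast these for a rough position.

```bash
cat > h.py <<'E'
from station import r
import cv2,numpy as np
from scipy.spatial.transform import Rotation as Ro
def rays(p,px):
    f=192/np.tan(np.radians(p["fov_y"])/2);K=np.array([[f,0,p["cx"]],[0,f,p["cy"]],[0,0,1]])
    R=np.array(p["R"]);t=np.array(p["t"])
    u=cv2.undistortPoints(np.float64(px).reshape(-1,1,2),K,np.array(p["D"]))[:,0]
    return -R.T@t, np.c_[u,np.ones(len(u))]@R
def plane(p,px,z):
    c,d=rays(p,px);return c+d*((z-c[2])/d[:,2])[:,None]
def project(p,X):
    f=192/np.tan(np.radians(p["fov_y"])/2);K=np.array([[f,0,p["cx"]],[0,f,p["cy"]],[0,0,1]])
    return cv2.projectPoints(np.float64(X).reshape(-1,1,3),cv2.Rodrigues(np.array(p["R"]))[0],np.array(p["t"]),K,np.array(p["D"]))[0][:,0]
def shift(pos,yaw=None):
    """tool-frame mm and rotvec to put TCP at pos, tool pointing down, tool y at world angle yaw(deg)"""
    s=r.sense();R=Ro.from_quat(s["ee_rot"])
    d=R.inv().apply(np.array(pos)-s["position"])*1000
    if yaw is None: return d.round(1),0
    a=np.radians(yaw);y=np.array([np.cos(a),np.sin(a),0]);z=np.array([0,0,-1.]);T=Ro.from_matrix(np.c_[np.cross(y,z),y,z])
    return d.round(1),(R.inv()*T).as_rotvec().round(4)
E
python3 - <<'E'
from h import *
p=r.camera_params("top")
def c(l): return np.array(l)/4+[229.6,164.6]
F=plane(p,c([(100,85),(222,50),(258,160),(135,195)]),.014);print(F.round(4),F.mean(0))
print("yaw",[np.degrees(np.arctan2(*(v)))for v in [(-(F[0]-F[1])[:2]),(-(F[3]-F[2])[:2])]])
print("stub",plane(p,c([(83,125)]),.156))
S=plane(p,c([(468,272)]),.062);M=plane(p,c([(362,315)]),.045);print(S,M,np.degrees(np.arctan2((M-S)[0,1],(M-S)[0,0])))
print("roll",plane(p,c([(251,320)]),.033))
E
```

```text
[[ 0.653   0.0099  0.014 ]
 [ 0.6865 -0.1062  0.014 ]
 [ 0.5806 -0.138   0.014 ]
 [ 0.548  -0.022   0.014 ]] [ 0.61702416 -0.06406241  0.014     ]
yaw [np.float64(163.94173122080255), np.float64(164.28301748690598)]
stub [[0.58964342 0.02814853 0.156     ]]
[[ 0.46988918 -0.32021019  0.062     ]] [[ 0.43280955 -0.22583931  0.045     ]] 111.45055156027779
roll [[ 0.42959772 -0.1260183   0.033     ]]
```

Run:
```python
from h import *
for P in [(.35,.15,.30),(.60,-.03,.30)]: print(shift(P,16))
p=r.camera_params("side");print("tower left-base",plane(p,[(225,145)],0))
```

```text
(array([-271.9, -333. ,  -69.1]), array([-1.500e-03,  6.000e-04,  9.207e-01]))
(array([-570.1, -410.2,  -69. ]), array([-1.500e-03,  6.000e-04,  9.207e-01]))
tower left-base [[0.47060863 0.38343567 0.        ]]
```

Emit:
play_rows:
  rows: "-272 -333 -69 0 0 0.92 85;-272 -333 -69 0 0 0.92 85;-272 -333 -69 0 0 0.92 85;-272 -333 -69 0 0 0.92 85;-272 -333 -69 0 0 0.92 85;-272 -333 -69 0 0 0.92 85;-272 -333 -69 0 0 0.92 85;-272 -333 -69 0 0 0.92 85;-570 -410 -69 0 0 0.92 85;-570 -410 -69 0 0 0.92 85;-570 -410 -69 0 0 0.92 85;-570 -410 -69 0 0 0.92 85;-570 -410 -69 0 0 0.92 85;-570 -410 -69 0 0 0.92 85;-570 -410 -69 0 0 0.92 85;-570 -410 -69 0 0 0.92 85"

```text
t: 1.75
position: [0.6018, -0.0329, 0.2976]
ee_rot: [0.603, 0.798, -0.001, -0.001]
contact_force: [-1.2, 1.1, 0.5]
gripper_width: 0.0849
grasp_force: 0.0
```

Run:
```python
from h import *
import pickle
s=r.sense();p=r.camera_params("wrist");im=r.read_camera("wrist");print(s["position"],s["qvel"].round(3) if hasattr(s["qvel"],'round') else s["qvel"])
pickle.dump((p,im),open("pics/w1.pkl","wb"));cv2.imwrite("pics/w1.png",cv2.resize(im[:,:,::-1],(768,576)))
```

```text
[ 0.60180949 -0.03288639  0.29762453] [ 0.047 -0.074  0.067  0.021  0.027  0.033]
```

View pics/w1.png

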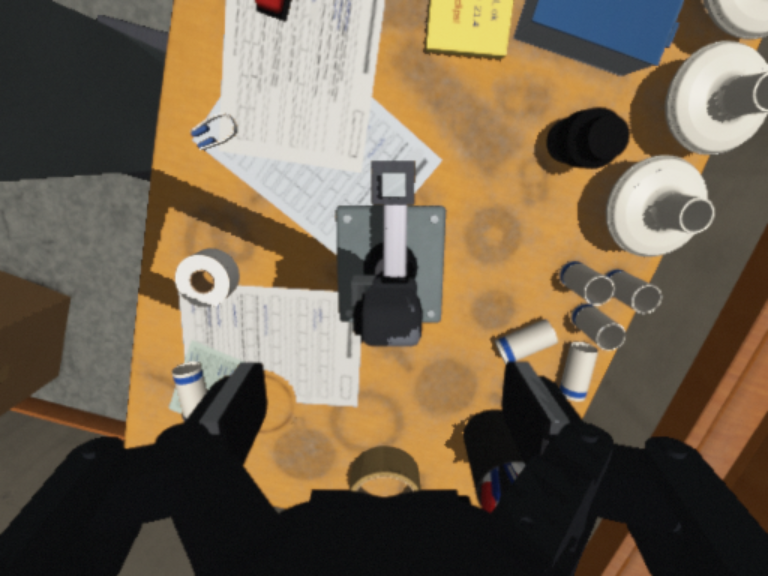

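The wrist view shows the stub top at (395,184), its dark shoulder square at (372–413, 161–203), the foot corners at (338,207), (446,207), (442,321) and (338,321), and the grip head at (390,313). I'll refine these with masks.

Run:
```python
from h import *
import pickle
p,im=pickle.load(open("pics/w1.pkl","rb"))
g=cv2.cvtColor(im,cv2.COLOR_RGB2GRAY)
def blob(x0,y0,x1,y1,lo,hi):
    m=((g[y0:y1,x0:x1]>=lo)&(g[y0:y1,x0:x1]<=hi)).astype(np.uint8)
    n,l,st,ce=cv2.connectedComponentsWithStats(m,connectivity=4);k=1+st[1:,4].argmax()
    c=cv2.findContours((l==k).astype(np.uint8),0,2)[0][0].astype(np.float32);rc=cv2.minAreaRect(c)
    return ce[k]+[x0,y0],st[k],np.array(cv2.boxPoints(rc))+[x0,y0],l==k
print(g[105:145:2,244:282:2])
c,s,b,m=blob(252,112,274,133,150,255);P=plane(p,b,.156);print("stub",c,s,plane(p,[c],.156),P.round(4),P.mean(0))
hsv=cv2.cvtColor(im,cv2.COLOR_RGB2HSV)
print("foot",plane(p,np.array([(338,207),(446,207),(442,321),(338,321)])/1.5-.17,.014))
F=plane(p,np.array([(347,218),(434,219),(431,309),(347,309)])/1.5-.17,.014);print("rivets",F,F.mean(0))
```

```text
[[206 202 207 205 208 215 217 207 201 178 184 215 211 206 210 209 209 210
  209]
 [215 207 121 114 116 120 118 113 115  95 114 119 115 117 117 118 139 208
  195]
 [208 195  82  81  81  82  82  83  82  80  79  82  81  80  82  81 101 200
  142]
 [206 198  78  80  83  81  80  84  82  79  80  82  82  79  81  81  92 152
  120]
 [205 201  90  82  83  81  80  82  79  79  81  82  80  80  80  80  82 116
  166]
 [206 209  89  82  80  92 145 144 143 143 142 143 142 100  81  81  80 147
  208]
 [214 209  81  79  40 100 200 201 202 205 205 207 205 127  80  80  99 202
  216]
 [216 208  83  78  35  93 198 203 201 203 204 204 208 131  80  82 107 214
  215]
 [215 200  81  82  50  89 200 199 202 203 203 209 205 123  78  79 120 216
  216]
 [207 201  81  80  50  93 198 201 200 205 207 203 198 121  78  79 189 217
  208]
 [202 171  78  76  33  93 199 200 206 205 200 198 198 120  77  77 192 209
  149]
 [192 189  80  80  50  93 199 204 202 196 196 198 202 133  78  79 184 154
  144]
 [172 201  81  79  46  77 201 196 194 195 197 202 202 135  77  79 115 144
  140]
 [210 206  78  75  37  43  85  84  83  86  86  
[... 392 characters left out ...]
207 213 216 215 220 183 123 125 125 126
  127]
 [121 108  50  47  45  49 135 198 207 213 216 215 218 182 122 123 126 126
  128]]
stub [262. 123.] [  3   4  15  15 225] [[0.59126874 0.02562754 0.156     ]] [[0.5826 0.0303 0.156 ]
 [0.5961 0.0341 0.156 ]
 [0.6    0.0209 0.156 ]
 [0.5864 0.017  0.156 ]] [0.59128131 0.02558508 0.156     ]
foot [[ 0.54819175 -0.0191412   0.014     ]
 [ 0.65444861  0.01120113  0.014     ]
 [ 0.68996795 -0.10925026  0.014     ]
 [ 0.5785966  -0.14110385  0.014     ]]
rivets [[ 0.559864   -0.02751782  0.014     ]
 [ 0.64640936 -0.00387711  0.014     ]
 [ 0.67378869 -0.09903397  0.014     ]
 [ 0.58471518 -0.12450574  0.014     ]] [ 0.61619431 -0.06373366  0.014     ]
```

Run:
```python
from h import *
print(shift((.486,-.377,.2036),21.5), Ro.from_quat(r.sense()["ee_rot"]).as_matrix().round(3))
```

```text
(array([-301.3, -204.7,   94.9]), array([-0.0029, -0.0013, -0.0978])) [[-0.274  0.962 -0.003]
 [ 0.962  0.274  0.   ]
 [ 0.001 -0.003 -1.   ]]
```

Emit:
play_rows:
  rows: "-301 -205 40 0 0 -0.098 85;-301 -205 60 0 0 -0.098 85;-301 -205 95 0 0 -0.098 85;-301 -205 95 0 0 -0.098 85;-301 -205 95 0 0 -0.098 85;-301 -205 95 0 0 -0.098 85;-301 -205 95 0 0 -0.098 85;-301 -205 95 0 0 -0.098 85;-301 -205 95 0 0 -0.098 85;-301 -205 95 0 0 -0.098 85;-301 -205 95 0 0 -0.098 85;-301 -205 95 0 0 -0.098 85;-301 -205 95 0 0 -0.098 85"

```text
t: 3.1
position: [0.4871, -0.3744, 0.206]
ee_rot: [0.561, 0.828, -0.0, 0.0]
contact_force: [-0.1, 0.1, 0.2]
gripper_width: 0.0849
grasp_force: 0.0
```

Run:
```python
from h import *
import pickle
s=r.sense();p=r.camera_params("wrist");im=r.read_camera("wrist");print(s["position"],np.abs(s["qvel"]).max())
pickle.dump((p,im),open("pics/w2.pkl","wb"));cv2.imwrite("pics/w2.png",cv2.resize(im[:,:,::-1],(768,576)))
```

```text
[ 0.48706325 -0.37437202  0.20597913] 0.005517508380210734
```

View pics/w2.png

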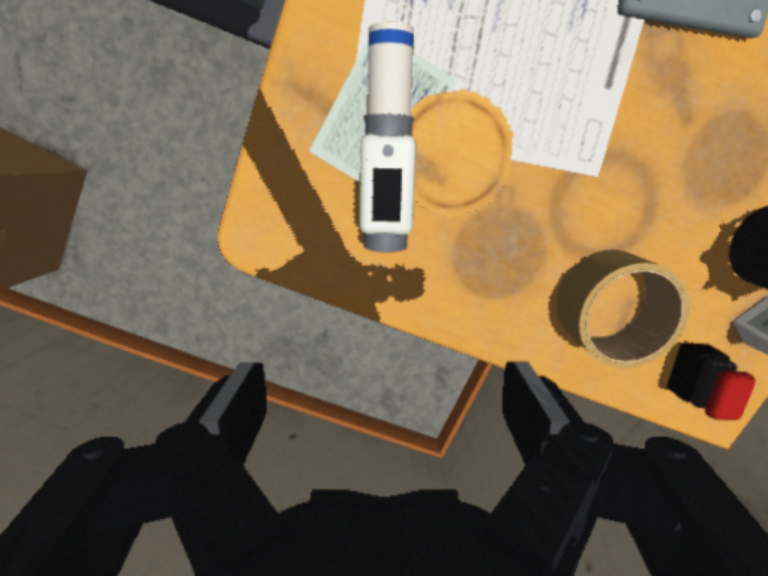

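The housing spans (361–415, 136–235) in the 1.5x picture, with the mouthpiece end at (391,30) and the outlet end at (386,248). It is nearly aligned with the tool already.

Run:
```python
from h import *
import pickle
p,im=pickle.load(open("pics/w2.pkl","rb"))
c0,_=rays(p,[(256,192)]);print("cam",c0,"cam1",rays(pickle.load(open("pics/w1.pkl","rb"))[0],[(256,192)])[0])
x0,y0,x1,y1=230,84,290,165
cr=im[y0:y1,x0:x1].astype(int);m=((cr.min(2)>165)&(cr.max(2)-cr.min(2)<25)).astype(np.uint8)
n,l,st,ce=cv2.connectedComponentsWithStats(m,connectivity=4);k=1+st[1:,4].argmax()
m=(l==k).astype(np.uint8);ct=max(cv2.findContours(m,0,2)[0],key=len)
rc=cv2.minAreaRect(ct);b=cv2.boxPoints(rc)+[x0,y0];print(st[k],rc)
P=plane(p,b,.062);print(P.round(4),P.mean(0),[np.linalg.norm(P[i]-P[i-1]).round(4) for i in range(4)])
g=cv2.cvtColor(im,cv2.COLOR_RGB2GRAY);print(g[120,232:284],"\n",g[84:166,262])
# mouthpiece end mid & outlet end at z .045
A=plane(p,np.array([(391.5,45),(386.5,225)])/1.5-.17,.062);d=A[0]-A[1];print(np.degrees(np.arctan2(d[1],d[0])))
```

```text
cam [ 0.45818573 -0.30246964  0.34892212] cam1 [0.58108384 0.04159864 0.44066448]
[   0    0   47   72 1855] ((23.0, 35.5), (71.0, 46.0), 90.0)
[[ 0.4279 -0.2944  0.062 ]
 [ 0.4697 -0.2776  0.062 ]
 [ 0.4972 -0.3423  0.062 ]
 [ 0.4523 -0.3602  0.062 ]] [ 0.46180187 -0.31862328  0.062     ] [np.float64(0.0703), np.float64(0.045), np.float64(0.0702), np.float64(0.0483)]
[174 173 170 168 132 108 155 134 146 186 212 226 234 239 238 201 109  42
  31  32  32  32  32  33  32  32  33  34  35  34  34  33  33  35  34  89
 226 244 244 242 237 229 222 197 170 171 174 176 177 174 174 171] 
 [136 137 138 135 137 135 146 202 230 237 241 244 244 239 232 205 199 215
 230 238 243 245 245 245 245 245 245 240 131  48  34  33  34  33  33  33
  34  34  33  33  31  34  33  33  32  33  33  31  34  31  32  32  30  34
  28  32  30  31  29  30  30  31  41 106 207 238 240 239 235 226 204 162
 128 125 123 120 122 121 121 121 120 119]
110.33528337183638
```

Run:
```python
from h import *
import pickle
p,im=pickle.load(open("pics/w2.pkl","rb"))
# saturation separates white housing from orange/paper poorly on green; use min channel
g=cv2.GaussianBlur(im.min(2),(0,0),.6).astype(float)
def edge(line,outside_lo,thr):  # first crossing walking inward
    for i in range(len(line)-1):
        if line[i]<thr<=line[i+1]: return i+(thr-line[i])/(line[i+1]-line[i])
L=[];Rr=[]
for v in range(100,148,4):
    row=g[v]; 
    a=edge(row[262:225:-1][::-1],0,175) 
    seg=row[228:246];gi=np.argmax(np.diff(seg));seg2=row[270:286];gj=np.argmin(np.diff(seg2))
    def sub(d,i):
        if 0<i<len(d)-1:
            y=d[i-1:i+2];den=y[0]-2*y[1]+y[2];return i+.5*(y[0]-y[2])/den
        return i
    L.append((228.5+sub(np.diff(seg),gi),v));Rr.append((270.5+sub(-np.diff(seg2),gj),v))
print(np.round(L,1).tolist());print(np.round(Rr,1).tolist())
fl=np.polyfit(*np.array(L)[:,::-1].T,1);fr=np.polyfit(*np.array(Rr)[:,::-1].T,1);print(fl,fr)
T=[];B=[]
for u in range(250,268,3):
    d=np.diff(g[82:97,u]);T.append(82.5+sub(d,np.argmax(d)));d=-np.diff(g[148:164,u]);B.append(148.5+sub(d,np.argmax(d)))
print(np.round(T,1),np.round(B,1))
```

```text
[[241.6, 100.0], [241.8, 104.0], [241.9, 108.0], [241.8, 112.0], [230.5, 116.0], [240.6, 120.0], [239.7, 124.0], [239.7, 128.0], [239.6, 132.0], [239.6, 136.0], [239.6, 140.0], [239.5, 144.0]]
[[276.3, 100.0], [276.2, 104.0], [276.1, 108.0], [275.8, 112.0], [275.6, 116.0], [275.5, 120.0], [275.4, 124.0], [275.4, 128.0], [275.0, 132.0], [274.8, 136.0], [274.6, 140.0], [274.4, 144.0]]
[-3.72458082e-02  2.44198565e+02] [-4.39940677e-02  2.80796155e+02]
[89.6 90.4 90.5 90.7 90.7 90.6] [154.8 154.5 154.3 154.4 154.7 155.4]
```

Run:
```python
from h import *
import pickle
p,im=pickle.load(open("pics/w2.pkl","rb"))
C=plane(p,[(258,122.5)],.062)[0];A=plane(p,[(276.2,102),(274.5,142),(241.6,106),(239.6,140)],.062)
an=lambda d:np.degrees(np.arctan2(d[1],d[0]))
print(C,an(A[0]-A[1]),an(A[2]-A[3]))
off=r.grip_point_offset
y=(an(A[0]-A[1])+an(A[2]-A[3]))/2-90;print(y)
s=r.sense();R=Ro.from_quat(s["ee_rot"])
print("C in tool",R.inv().apply(C-s["position"]))
# stub in tool frame at w1
p1,_=pickle.load(open("pics/w1.pkl","rb"))
for zc in (.12,): print(shift((C[0],C[1],zc),y))
# finger tip limits
print(off)
```

```text
[ 0.46718554 -0.3184123   0.062     ] 110.47329018217923 107.48898046941184
18.981135325795535
C in tool [0.059555   0.00240702 0.14379322]
(array([59.5,  2.4, 85.8]), array([0.0004, 0.0007, 0.0482]))
0.0187
```

Emit:
play_rows:
  rows: "59.5 2.4 60 0 0 0.025 85;59.5 2.4 60 0 0 0.025 85;59.5 2.4 110 0 0 0.025 85;59.5 2.4 150 0 0 0.025 85;59.5 2.4 170 0 0 0.025 85;59.5 2.4 180 0 0 0.025 85;59.5 2.4 180 0 0 0.025 85;59.5 2.4 180 0 0 0.025 85;59.5 2.4 180 0 0 0.025 30;59.5 2.4 180 0 0 0.025 30;59.5 2.4 180 0 0 0.025 30;59.5 2.4 180 0 0 0.025 30;59.5 2.4 180 0 0 0.025 30;59.5 2.4 180 0 0 0.025 30;59.5 2.4 180 0 0 0.025 30"
  force: 40

```text
t: 4.65
position: [0.4671, -0.3197, 0.0263]
ee_rot: [0.572, 0.82, -0.0, 0.001]
contact_force: [-0.8, 1.4, 6.6]
gripper_width: 0.0371
grasp_force: 41.1
```

Run:
```python
from h import *
s=r.sense();print({k:np.round(s[k],4).tolist() for k in("t","position","gripper_width","grasp_force","contact_force","wrist_torque","ee_rot")})
```

```text
{'t': 4.65, 'position': [0.4671, -0.3197, 0.0263], 'gripper_width': 0.0371, 'grasp_force': 41.0707, 'contact_force': [-0.8207, 1.4051, 6.5803], 'wrist_torque': [0.021, 0.149, -0.0345], 'ee_rot': [0.572, 0.8203, -0.0001, 0.0008]}
```

Run:
```python
from h import *
a=np.radians(105.9);x=np.array([np.cos(a),np.sin(a)])
P=np.array([.5913,.0257])-.0012*x
print(P,shift((*P,.25),15.9))
```

```text
[0.59162875 0.02454591] (array([ 279.7,  236. , -223.9]), array([0.0008, 0.0013, 0.0755]))
```

Emit:
play_rows:
  rows: "0 0 -20 0 0 0 30;0 0 -60 0 0 0 30;0 0 -110 0 0 0 30;0 0 -160 0 0 0 30;0 0 -200 0 0 0 30;0 0 -224 0 0 0 30;0 0 -224 0 0 0 30;0 0 -224 0 0 0 30;0 0 -224 0 0 0 30"

```text
t: 5.55
position: [0.4655, -0.3184, 0.2465]
ee_rot: [0.572, 0.82, 0.0, -0.002]
contact_force: [-0.3, -0.5, -1.8]
gripper_width: 0.0376
grasp_force: 40.7
```

Run:
```python
from h import *
import pickle
s=r.sense();p=r.camera_params("wrist");im=r.read_camera("wrist");print(s["position"],s["contact_force"],s["wrist_torque"],s["gripper_width"])
a=np.radians(105.9);x=np.array([np.cos(a),np.sin(a)])
P=np.array([.5913,.0257])-.0012*x
print(P,shift((*P,.25),15.9))
pickle.dump((p,im),open("pics/w3.pkl","wb"));cv2.imwrite("pics/w3.png",cv2.resize(im[:,:,::-1],(768,576)))
```

```text
[ 0.46553707 -0.31837882  0.24649003] [-0.30857202 -0.52409626 -1.84905998] [-0.04757331 -0.00762261 -0.01552904] 0.03763358028946712
[0.59162875 0.02454591] (array([278.2, 236.9,  -3.1]), array([-0.0025, -0.0038,  0.0755]))
```

View pics/w3.png

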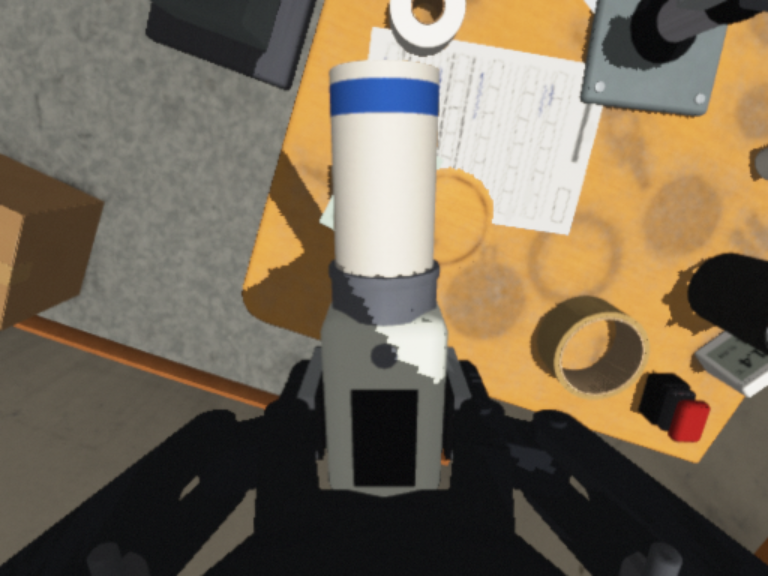

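The held sensor is straight. Its mouthpiece edges are at u=331 and 440 with the rim at v=62, and the housing's back edge is at v=489 with sides at 323 and 447 (1.5x). I'll check its offset in the tool frame against the camera.

Run:
```python
from h import *
import pickle
p,im=pickle.load(open("pics/w3.pkl","rb"));s=r.sense();R=Ro.from_quat(s["ee_rot"])
z0=s["position"][2]-.0263
T=lambda px,z:(R.inv().apply(plane(p,np.array(px)/1.5-.17,z0+z)-s["position"])*1000).round(1)
print("mouth sides",T([(331,95),(440,95),(335,240),(434,240)],.045))
print("rim",T([(385,62)],.060));print("back",T([(327,489),(446,489)],.062));print("band front",T([(324,330),(446,330)],.062))
```

```text
mouth sides [[ 93.8 -14.8 -18.3]
 [ 93.9  15.6 -18.4]
 [ 52.8 -15.  -18.5]
 [ 52.9  15.3 -18.5]]
rim [[ 99.2   0.2 -33.3]]
back [[-26.1 -18.5 -35.8]
 [-26.   20.4 -35.9]]
band front [[ 30.4 -16.9 -35.5]
 [ 30.5  17.6 -35.6]]
```

Emit:
play_rows:
  rows: "278 237 -5 -0.002 -0.004 0.075 30;278 237 -5 -0.002 -0.004 0.075 30;278 237 -5 -0.002 -0.004 0.075 30;278 237 -5 -0.002 -0.004 0.075 30;278 237 -5 -0.002 -0.004 0.075 30;278 237 -5 -0.002 -0.004 0.075 30;278 237 -5 -0.002 -0.004 0.075 30;278 237 -5 -0.002 -0.004 0.075 30;278 237 -5 -0.002 -0.004 0.075 30;278 237 -5 -0.002 -0.004 0.075 30;278 237 -5 -0.002 -0.004 0.075 30;278 237 -5 -0.002 -0.004 0.075 30"

```text
t: 6.8
position: [0.5925, 0.0221, 0.254]
ee_rot: [0.603, 0.798, -0.001, 0.002]
contact_force: [0.2, 0.1, -1.1]
gripper_width: 0.0377
grasp_force: 41.0
```

```bash
cat > st.py <<'E'
from h import *
s=r.sense();print({k:np.round(s[k],4).tolist() for k in("t","position","gripper_width","grasp_force","contact_force","wrist_torque")},np.abs(s["qvel"]).max())
a=np.radians(105.9);x=np.array([np.cos(a),np.sin(a)]);y=np.array([x[1],-x[0]])
P=np.array([.5913,.0257])-.0006*x-.0003*y
print(P,shift((*P,.19),15.9))
E
python3 st.py
```

```text
{'t': 6.8, 'position': [0.5925, 0.0221, 0.254], 'gripper_width': 0.0377, 'grasp_force': 40.9649, 'contact_force': [0.1947, 0.119, -1.1336], 'wrist_torque': [-0.0152, -0.0185, -0.0669]} 0.004825628464460407
[0.59117585 0.02504077] (array([ 3.4, -0.5, 64. ]), array([ 0.0015,  0.004 , -0.0014]))
```

Emit:
play_rows:
  rows: "3.4 -0.5 30 0.0015 0.004 -0.001 30;3.4 -0.5 55 0.0015 0.004 -0.001 30;3.4 -0.5 64 0.0015 0.004 -0.001 30;3.4 -0.5 64 0.0015 0.004 -0.001 30;3.4 -0.5 64 0.0015 0.004 -0.001 30;3.4 -0.5 64 0.0015 0.004 -0.001 30"

```text
t: 7.4
position: [0.5927, 0.0263, 0.1923]
ee_rot: [0.602, 0.798, 0.001, 0.001]
contact_force: [-0.1, 0.1, -2.1]
gripper_width: 0.0373
grasp_force: 41.0
```

```bash
python3 st.py
python3 - <<'E'
from h import *
im=r.read_camera("side");cv2.imwrite("pics/s2.png",cv2.resize(im[150:290,190:330,::-1],(700,600)[0:1]*2 if 0 else (590,590),interpolation=cv2.INTER_CUBIC))
E
```

```text
{'t': 7.4, 'position': [0.5927, 0.0263, 0.1923], 'gripper_width': 0.0373, 'grasp_force': 40.9552, 'contact_force': [-0.1397, 0.1448, -2.1092], 'wrist_torque': [0.0406, 0.0194, 0.0004]} 0.0029711138955767925
[0.59117585 0.02504077] (array([-0.8, -1.8,  2.3]), array([0.0034, 0.0009, 0.0012]))
```

View pics/s2.png

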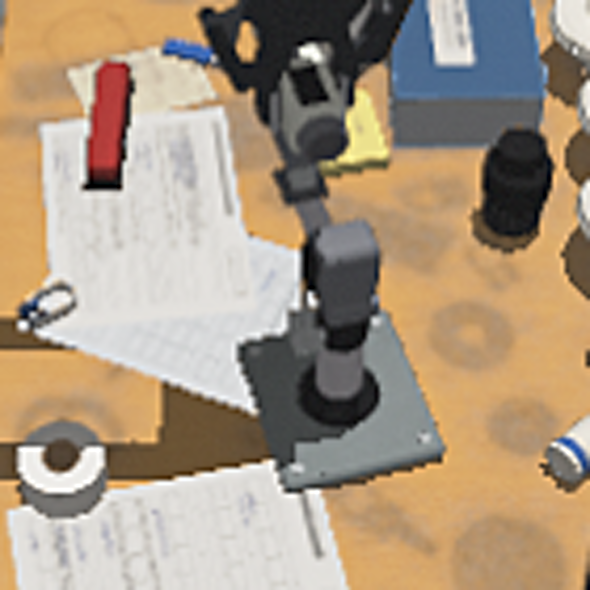

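The side view shows the held sensor directly over the stub's shoulder at (300,185) in the crop, with nothing in the way. The pose readings disagree by a millimetre or so, so I'll check the reading noise.

Run:
```python
from h import *
L=[]
for i in range(8):
    r.read_camera("wrist");s=r.sense();L.append(np.r_[s["position"],s["joint_pos"]])
L=np.array(L);print(L[:,:3].round(4));print(L[:,3:].std(0))
print(shift((*np.array([.59117585,.02504077]),.19)),"mean",L[:,:3].mean(0))
```

```text
[[0.5925 0.0264 0.1919]
 [0.5923 0.0265 0.1917]
 [0.5921 0.0265 0.1913]
 [0.592  0.0265 0.191 ]
 [0.5918 0.0266 0.1908]
 [0.5917 0.0266 0.1906]
 [0.5917 0.0266 0.1904]
 [0.5916 0.0266 0.1904]]
[6.40538129e-05 3.66386041e-04 5.98189558e-04 1.40924580e-05
 1.22194741e-04 3.88990947e-05]
(array([-1.3, -0.8,  0.4]), 0) mean [0.5919692  0.02653543 0.19101677]
```

Emit:
play_rows:
  rows: "-1.3 -0.8 0 0.003 0.001 0.001 30;-1.3 -0.8 0 0.003 0.001 0.001 30;-1.3 -0.8 0 0.003 0.001 0.001 30;-1.3 -0.8 3 0.003 0.001 0.001 30;-1.3 -0.8 6 0.003 0.001 0.001 30;-1.3 -0.8 8 0.003 0.001 0.001 30;-1.3 -0.8 10 0.003 0.001 0.001 30;-1.3 -0.8 10 0.003 0.001 0.001 30;-1.3 -0.8 10 0.003 0.001 0.001 30"

```text
t: 8.75
position: [0.5911, 0.0251, 0.1802]
ee_rot: [0.602, 0.798, -0.001, -0.001]
contact_force: [0.3, -1.0, -1.3]
gripper_width: 0.0372
grasp_force: 41.0
```

```bash
python3 st.py
```

```text
{'t': 8.75, 'position': [0.5911, 0.0251, 0.1802], 'gripper_width': 0.0372, 'grasp_force': 40.9554, 'contact_force': [0.2647, -0.9748, -1.3106], 'wrist_torque': [-0.0104, -0.0178, 0.0342]} 0.004306564901355843
[0.59117585 0.02504077] (array([-0. , -0. , -9.8]), array([-0.0025, -0.0011,  0.0005]))
```

Emit:
play_rows:
  rows: "0 0 2 -0.002 -0.001 0 30;0 0 4 -0.002 -0.001 0 30;0 0 6 -0.002 -0.001 0 30;0 0 6 -0.002 -0.001 0 30"

```text
t: 9.15
position: [0.5909, 0.0251, 0.1738]
ee_rot: [0.602, 0.798, -0.0, -0.0]
contact_force: [0.3, 0.4, -2.2]
gripper_width: 0.0379
grasp_force: 41.0
```

```bash
python3 st.py
```

```text
{'t': 9.15, 'position': [0.5909, 0.0251, 0.1738], 'gripper_width': 0.0379, 'grasp_force': 40.9546, 'contact_force': [0.3077, 0.3627, -2.2138], 'wrist_torque': [-0.0591, -0.0334, 0.0251]} 0.005138069647622886
[0.59117585 0.02504077] (array([ -0.1,   0.3, -16.2]), array([-0.0011, -0.0003,  0.0005]))
```

Engaged freely. Down the remaining 15.5 mm or so.

Emit:
play_rows:
  rows: "0 0 3 -0.001 0 0 30;0 0 6 -0.001 0 0 30;0 0 9 -0.001 0 0 30;0 0 11 -0.001 0 0 30;0 0 13 -0.001 0 0 30;0 0 14 -0.001 0 0 30;0 0 15 -0.001 0 0 30;0 0 16 -0.001 0 0 30;0 0 16 -0.001 0 0 30;0 0 16 -0.001 0 0 30"

```text
t: 10.15
position: [0.5912, 0.025, 0.1583]
ee_rot: [0.602, 0.798, 0.0, 0.0]
contact_force: [-0.0, -0.4, -1.6]
gripper_width: 0.0375
grasp_force: 41.1
```

```bash
python3 st.py
```

```text
{'t': 10.15, 'position': [0.5912, 0.025, 0.1583], 'gripper_width': 0.0375, 'grasp_force': 41.0996, 'contact_force': [-0.0135, -0.4009, -1.586], 'wrist_torque': [-0.0244, 0.0444, 0.0372]} 0.00134955671317027
[0.59117585 0.02504077] (array([ -0. ,   0. , -31.7]), array([ 0.0007, -0.    ,  0.0005]))
```

Emit:
play_rows:
  rows: "0 0 0.7 0 0 0 30;0 0 1.4 0 0 0 30;0 0 2 0 0 0 30;0 0 2 0 0 0 30"

```text
t: 10.55
position: [0.5915, 0.0252, 0.158]
ee_rot: [0.602, 0.798, 0.001, 0.001]
contact_force: [-4.2, 1.8, 9.9]
gripper_width: 0.0378
grasp_force: 42.4
```

```bash
python3 st.py
```

```text
{'t': 10.55, 'position': [0.5915, 0.0252, 0.158], 'gripper_width': 0.0378, 'grasp_force': 42.4482, 'contact_force': [-4.2497, 1.8003, 9.9349], 'wrist_torque': [0.1247, 1.016, -0.1186]} 0.001630180010603273
[0.59117585 0.02504077] (array([ -0.1,  -0.3, -32. ]), array([0.0018, 0.0001, 0.0006]))
```

Contact at TCP z 0.158 means it is fully seated. Next: open, rise, and look from the first viewpoint.

Emit:
play_rows:
  rows: "0 0 -1.5 0 0 0 38;0 0 -1.5 0 0 0 85;0 0 -1.5 0 0 0 85;0 0 -1.5 0 0 0 85;0 0 -1.5 0 0 0 85;0 0 -1.5 0 0 0 85;0 0 -1.5 0 0 0 85;0 0 -20 0 0 0 85;0 0 -60 0 0 0 85;0 0 -110 0 0 0 85;0 0 -140 0 0 0 85;-59 0 -140 0 0 0 85;-59 0 -140 0 0 0 85;-59 0 -140 0 0 0 85;-59 0 -140 0 0 0 85;-59 0 -140 0 0 0 85;-59 0 -140 0 0 0 85"

```text
t: 12.25
position: [0.607, -0.0307, 0.2959]
ee_rot: [0.602, 0.799, 0.0, -0.0]
contact_force: [-0.1, 0.8, -0.7]
gripper_width: 0.085
grasp_force: 0.0
```

```bash
python3 st.py
python3 - <<'E'
from h import *
import pickle
s=r.sense();p=r.camera_params("wrist");im=r.read_camera("wrist")
pickle.dump((p,im),open("pics/w4.pkl","wb"));cv2.imwrite("pics/w4.png",cv2.resize(im[:,:,::-1],(768,576)))
E
```

```text
{'t': 12.25, 'position': [0.607, -0.0307, 0.2959], 'gripper_width': 0.085, 'grasp_force': 0.0, 'contact_force': [-0.0827, 0.8147, -0.6668], 'wrist_torque': [-0.0239, 0.0445, 0.0336]} 0.002763872916936118
[0.59117585 0.02504077] (array([ 57.9,   0.2, 105.9]), array([ 0.0001, -0.0005,  0.0016]))
```

View pics/w4.png

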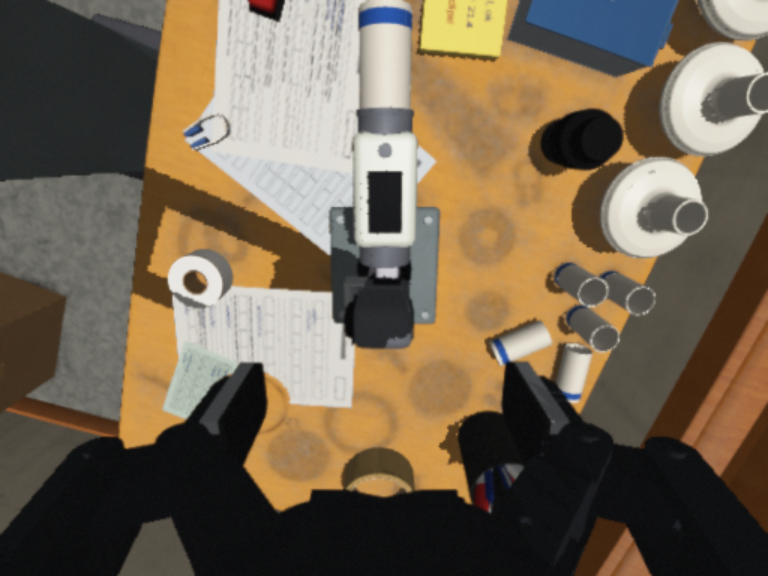

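The sensor sits straight on the stub, aligned with the arm: housing at (385,190), outlet at (385,252). The grip block is at (355–412, 280–345). I'll work out the mast axis and the grip move.

Run:
```python
from h import *
import pickle
p,im=pickle.load(open("pics/w4.pkl","rb"));s=r.sense();R=Ro.from_quat(s["ee_rot"])
a=np.radians(105.9);X=np.array([np.cos(a),np.sin(a)]);Y=np.array([X[1],-X[0]])
ax=np.array([.5913,.0254])-.095*X;print("axis",ax)
T=lambda px,z:((plane(p,np.array(px)/1.5-.17,z)[:,:2]-ax)@np.c_[Y,X]*1000).round(1)
print("block in stand frame",T([(355,295),(412,295),(385,277),(385,318)],.179))
print("foot",T([(331,208),(439,208),(437,322),(331,322)],.014).mean(0))
g=cv2.cvtColor(im,cv2.COLOR_RGB2GRAY);print(g[190:216:4,226:284:2])
P=ax-.001*Y;print(P,shift((*P,.138),15.9))
```

```text
axis [ 0.61732613 -0.06596542]
block in stand frame [[-19.4  26.1]
 [ 18.4  26.2]
 [  0.5  38.6]
 [  0.6   9.7]]
foot [0.5 1.3]
[[ 46  51  74  76  76  75  74  72  68  42  42  41  39  34  35  36  35  37
   34  33  39  43  40  68 126 129 130 132 129]
 [ 48  48  72  72  65  63  52  40  38  40  39  38  39  37  39  40  37  36
   38  38  38  42  39  60 126 129 130 127 126]
 [ 48  49  72  74  63  26  33  37  39  38  37  37  38  39  39  39  39  37
   37  39  38  40  43  47 118 125 128 128 126]
 [ 49  48  70  39  11  14  37  37  38  36  37  38  38  40  38  37  41  39
   37  38  39  38  40  43  58 126 126 125 125]
 [ 50  53  29   9   9  31  41  41  41  42  41  43  40  42  42  42  41  43
   40  40  43  40  41  53  35 110 125 126 122]
 [ 63  68  18   7   9  34  42  44  44  43  44  44  46  43  43  44  45  44
   44  45  44  43  44  42  40 105 124 118 179]
 [ 58  51   9  10  10  36  44  45  44  45  45  44  44  45  45  45  44  44
   46  45  44  44  42  40  40 101 123 122 123]]
[ 0.61636438 -0.06623938] (array([-36.7,  -0.9, 158. ]), array([ 0.0003, -0.0004,  0.0016]))
```

Emit:
play_rows:
  rows: "-36.5 -1 0 0 0 0.001 85;-36.5 -1 30 0 0 0.001 85;-36.5 -1 60 0 0 0.001 85;-36.5 -1 90 0 0 0.001 85;-36.5 -1 120 0 0 0.001 85;-36.5 -1 145 0 0 0.001 85;-36.5 -1 158 0 0 0.001 85;-36.5 -1 158 0 0 0.001 85;-36.5 -1 158 0 0 0.001 85;-36.5 -1 158 0 0 0.001 85;-36.5 -1 158 0 0 0.001 85"

```text
t: 13.4
position: [0.6176, -0.0672, 0.1402]
ee_rot: [0.603, 0.798, 0.001, 0.002]
contact_force: [-0.6, 1.1, -0.2]
gripper_width: 0.0849
grasp_force: 0.0
```

```bash
python3 st.py; python3 -c "
from h import *
print(shift((.6164,-.0662,.138),15.9))"
```

```text
{'t': 13.4, 'position': [0.6176, -0.0672, 0.1402], 'gripper_width': 0.0849, 'grasp_force': 0.0, 'contact_force': [-0.6467, 1.0935, -0.2188], 'wrist_torque': [0.0475, -0.0246, -0.011]} 0.007603819184581313
[0.59117585 0.02504077] (array([ 95.9,   0. , -49.9]), array([ 0.0033,  0.0013, -0.0004]))
(array([ 1.3, -0.8,  2.2]), array([ 0.0033,  0.0013, -0.0004]))
```

Emit:
play_rows:
  rows: "0.6 -0.5 0 0.001 0 0 85;0.6 -0.5 0 0.001 0 0 60;0.6 -0.5 0 0.001 0 0 46;0.6 -0.5 0 0.001 0 0 30;0.6 -0.5 0 0.001 0 0 30;0.6 -0.5 0 0.001 0 0 30;0.6 -0.5 0 0.001 0 0 30;0.6 -0.5 0 0.001 0 0 30;0.6 -0.5 0 0.001 0 0 30;0.6 -0.5 0 0.001 0 0 30"
  force: 60

```text
t: 14.4
position: [0.616, -0.0666, 0.1387]
ee_rot: [0.603, 0.798, -0.0, 0.0]
contact_force: [-0.0, 0.4, 5.2]
gripper_width: 0.0416
grasp_force: 62.5
```

```bash
python3 st.py
```

```text
{'t': 14.4, 'position': [0.616, -0.0666, 0.1387], 'gripper_width': 0.0416, 'grasp_force': 62.543, 'contact_force': [-0.041, 0.3999, 5.198], 'wrist_torque': [-0.037, 0.6602, -0.1603]} 0.0016238143010485274
[0.59117585 0.02504077] (array([ 95. ,   1.2, -51.3]), array([ 0.0001,  0.0002, -0.0005]))
```

Emit:
play_rows:
  rows: "0 0 -3 0 0 0 30;0 0 -8 0 0 0 30;0 0 -15 0 0 0 30;0 0 -23 0 0 0 30;0 0 -31 0 0 0 30;0 0 -39 0 0 0 30;0 0 -46 0 0 0 30;0 0 -52 0 0 0 30;0 0 -56 0 0 0 30;0 0 -60 0 0 0 30;0 0 -64 0 0 0 30;0 0 -70 0 0 0 30"

```text
t: 15.6
position: [0.6156, -0.0665, 0.207]
ee_rot: [0.603, 0.798, -0.0, -0.001]
contact_force: [6.3, 0.1, -11.0]
gripper_width: 0.0413
grasp_force: 62.4
```

```bash
python3 st.py
```

```text
{'t': 15.6, 'position': [0.6156, -0.0665, 0.207], 'gripper_width': 0.0413, 'grasp_force': 62.4203, 'contact_force': [6.3474, 0.1003, -11.0325], 'wrist_torque': [-0.2285, -1.2775, -0.2132]} 0.10806448660120632
[0.59117585 0.02504077] (array([94.7,  1.5, 17. ]), array([-0.0012, -0.0007, -0.0005]))
```

Emit:
play_rows:
  rows: "0 0.5 -6 0 0 0 30;0 0.5 -12 0 0 0 30;0 0.5 -18 0 0 0 30;0 0.5 -24 0 0 0 30;0 0.5 -30 0 0 0 30;0 0.5 -36 0 0 0 30;0 0.5 -41 0 0 0 30;0 0.5 -44 0 0 0 30;0 0.5 -46 0 0 0 30;0 0.5 -48 0 0 0 30;0 0.5 -49 0 0 0 30;0 0.5 -49 0 0 0 30"

```text
t: 16.8
position: [0.616, -0.0665, 0.2573]
ee_rot: [0.603, 0.798, -0.0, -0.0]
contact_force: [-1.5, -2.1, -8.8]
gripper_width: 0.0412
grasp_force: 62.8
```

```bash
python3 st.py
```

```text
{'t': 16.8, 'position': [0.616, -0.0665, 0.2573], 'gripper_width': 0.0412, 'grasp_force': 62.7667, 'contact_force': [-1.4614, -2.0811, -8.7956], 'wrist_torque': [-0.4572, 0.6283, -0.1286]} 0.003242069765921312
[0.59117585 0.02504077] (array([94.8,  1.2, 67.3]), array([-0.001 , -0.0002, -0.0005]))
```

Emit:
play_rows:
  rows: "0 0 -0.7 0 0 0 30;0 0 -1.4 0 0 0 30;0 0 -2.1 0 0 0 30;0 0 -2.8 0 0 0 30;0 0 -2.8 0 0 0 30;0 0 -2.8 0 0 0 30;0 0 -2.8 0 0 0 30;0 0 -2.8 0 0 0 30;0 0 -2.8 0 0 0 30;0 0 -2.8 0 0 0 30"

```text
t: 17.8
position: [0.6159, -0.0664, 0.2591]
ee_rot: [0.603, 0.798, -0.0, -0.001]
contact_force: [2.3, -2.6, -25.9]
gripper_width: 0.0411
grasp_force: 63.9
```

```bash
python3 st.py;python3 - <<'E'
from h import *
im=r.read_camera("side");cv2.imwrite("pics/s3.png",cv2.resize(im[110:290,190:330,::-1],(460,590),interpolation=cv2.INTER_CUBIC))
E
```

```text
{'t': 17.8, 'position': [0.6159, -0.0664, 0.2591], 'gripper_width': 0.0411, 'grasp_force': 63.8893, 'contact_force': [2.3122, -2.6291, -25.9283], 'wrist_torque': [-0.5006, -0.1994, -0.1761]} 0.0015548923698977444
[0.59117585 0.02504077] (array([94.7,  1.3, 69.1]), array([-0.0017, -0.0008, -0.0006]))
```

View pics/s3.png

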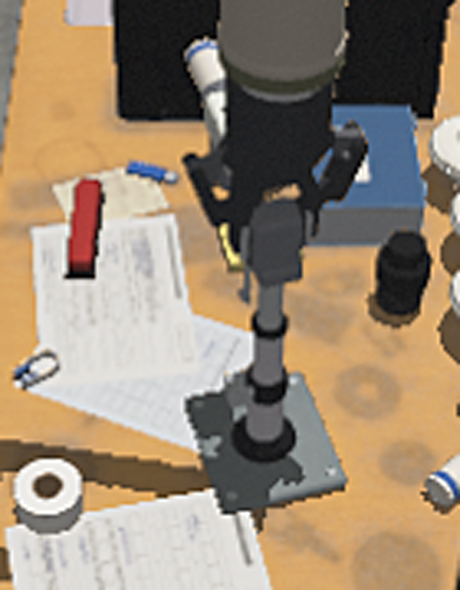

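The side view shows both tubes out, with collars at (270,325) and (265,385). The head is held at (275,240) and the mouthpiece still points outward at (205,70). The 26 N pull shows the hard stop is reached, so I'm handing in.

```bash
python3 -c "
from station import r
print(r.finish_job())"
```

```text
the job is handed in; nothing more can be done
None
```

I seated the sensor on the stub with its mouthpiece outward and let go. The job was handed in at about 18 s with the mast held at its second stop and the button squeezed in. The judge gave no pass or fail result.

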